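Refit the interlocking bins of a parts organiser

TASK

Put the two loose light grey bins back into the dark grey organiser tray. They interlock like a jigsaw with each other and with the block moulded into the tray, so turn each until it drops in and sits flat on the tray floor, its walls flush with the rim. Lower them in rather than dropping them, keep them right way up, and leave the brush, screwdriver, screw tin and tape roll where they are.

Things in the scene. Friction and masses are not known exactly. Their poses are not given: they have to be found in the camera images.
- tray: Dark grey tray fixed to the desk, turned up to 0.35 rad. 122 (x) by 158 (y) mm, rim 26 high, walls 6, feet 4, floor 4 thick (8 above the desk); pocket 110 x 146, 18 deep. Origin: centre of underside, z up. The pocket is 3 x 4 cells of 36 mm, centres at x = -36, 0, 36 (rows 0, 1, 2), y = -54, -18, 18, 54 (columns 0 to 3). Site tray_block tells which are filled; the bins fill the other ten with 2 mm play all round.
- tray_block (a point): Centre of the top of the solid block moulded into the tray, flush with the rim, 26 mm above the desk: it fills row 0, columns 0 and 1 (the corner at -x, -y). Axes as the tray's.
- small_insert_grip (a point): Centre of the upright grip of the small bin. Light grey L-shaped bin of four cells, 106 x 70 mm; starts right way up left or right of the tray. Grip bar along its y (fingers close along its x). Seated: fills row 2, columns 0 to 2 and row 1, column 0, its axes parallel to the tray's the same way round, this point at tray x 36.0, y -23.4, z 41 mm.
- large_insert_grip (a point): Centre of the upright grip of the large bin. Light grey bin of six cells (2 x 2 and two arms), 106 x 106 mm; starts on the other side of the tray, right way up. Grip bar along its x (fingers close along its y). Seated: fills row 0, columns 2, 3; row 1, columns 1 to 3; row 2, column 3, axes parallel to the tray's the same way round, this point at tray x -9.0, y 33.1, z 41 mm.
- small_insert: The small bin itself; origin on its underside, below the centre of the grip. Both bins: open on top, walls 18 mm high and 4 thick with rounded edges, 80 to 170 g. The grip is a straight bar 12 mm thick, 56 long, top 48 mm above the underside and 30 above the walls. Grip centre: 33 mm above the underside.
- large_insert: The large bin itself. A bin left of the tray lies on the 3 mm bench mat, one right of it on the bare desk; origin on its underside, below the centre of the grip. Walls, grip bar and heights as for the small bin.
- brush: Small black brush, 120 mm long, 13 mm wide, 23 mm high, lying on the desk to the left of the tray, roughly along world x; loose, to be left alone. Origin: centre of its underside.
- screwdriver: Orange screwdriver, 146 mm long, 15 mm thick, lying on the desk to the right of the tray, roughly along world x; loose, to be left alone. Origin: centre of its underside.
- screw_tin: Round open white tin, 62 mm across, 16 mm high, behind the work to the left; loose, to be left alone. Origin: centre of its underside.
- tape_roll: Roll of tape, 63 mm across, 18 mm high, lying flat behind the work to the right; loose, to be left alone. Origin: centre of its underside.
Mind the look-alikes: they are no part of the job. What is shaped like the small_insert but green is not meant.

How it is judged:
By the outcome, as a careful person would: the job done as asked, in the order asked, and still so for the second after the job is handed in, with the robot touching nothing.
It also fails if it takes over 58 s, if anything falls off the work surface, if the arm or the gripper's body presses on something with over 40 N, if the wrist force passes 120 N, or if a joint passes its speed limit or range.

ROBOT

A 6-joint arm with a two-finger parallel gripper is mounted at the origin on a cart in front of the work surface, level with it; the furniture and walls round the work are solid. World frame = base frame: x ahead of the robot, y to its left, z up, the work surface at z = 0. Lengths are in m, angles in rad, forces in N, time in s.
With the tool pointing down it reaches from about 0.25 to 0.8 m from the base axis. Payload 8.5 kg.
Tool frame: the origin (TCP) lies on the centre line of the jaws, within the pads' length; the fingertips stand 8 mm ahead of it and the grasp point (between the pads) lies 11 mm behind it; z points along the fingers, y is the line along which they close (so a half turn about z gives the same grasp; the last joint's range is limited). The gripper opens to 85 mm and grips with 20 to 120 N. Pads are 22 mm wide; open, the fingers measure 114 mm over their backs; the gripper's body (76 mm by 85 mm) begins 54 mm behind the grasp point. The pads swing forward as they close: fully open they stand 13 mm farther back than shut.
Start: joints at [-1.214, 0.238, -0.013, 1.319, 0, 1.571], TCP at [0.183, -0.492, 0.239] pointing down, gripper open.
Joint ranges: [-2.66, 2.66], [-1.03, 1.9], [-1.14, 1.46], [-1.82, 2.27], [-1.45, 1.34], [-3.14, 3.14]. Speed limits (rad/s): [2.22, 2.22, 2.79, 3.14, 3.14, 3.14].

INTERFACE

Orientations are given as a rotation vector (axis times angle).
In Python, from station import bot, get_image, calibration, order gives the robot as it stands. The module is installed in compiled form; this text tells all that it offers.
- The arm moves only by the shell command python3 -m handwheel 'ROWS'. ROWS is JSON, a list of rows, each a list of 7 numbers: the turn, a rotation vector about the tool's x, y, z scaled (see below), then the shift along the tool's x, y, z scaled (see below), then the gripper command: -1 is fully open, 1 is shut, values between are in proportion. A call has 1 to 8 rows; each row is the pose to reach, as a shift and turn from the pose commanded when the call began, along the tool's axes at that moment; what a row does not reach only later rows make up. The controller multiplies each number of a shift by 0.25 m and each number of a turn by 60 degrees. A row lasts 1/12 s, in which the tool goes at most 41.7 mm and 7.16 degrees, less where a joint would pass 70% of its speed; a pose out of reach is approached as far as the arm can. A call with a number of a shift or a turn outside -1 to 1 is refused whole. A call with a gripper value outside its range is refused whole. The fingers move at their own pace and stop on an object; the grip force is fixed at half the most. Time passes only in rows, so rows that repeat a pose let the fingers close. It gives the time, the measured TCP pose, the force, the opening and the grip force at its end, in the units of the state.
- bot.read_state(): the state, without advancing time (a new reading comes with each control period).
- get_image(name): name is "side" or "top" or "wrist"; returns (picture, depth): 400x640x3 uint8, blue, green, red; 400x640 float32, m along the optical axis (not along the pixel's ray), 0 where there is no reading.
- calibration(name): a dict with "camera_matrix" (3x3 intrinsics, pixels), "R" (3x3) and "t" (3): a world point X has camera coordinates R X + t. Camera axes: x right, y down, z forward; pixel columns grow to the right and rows downward; lengths in m; the calibration is good to about 2 mm. A picture is of the moment at which its call begins: read the wrist's pose just before it. calibration takes no time and is no camera call; for the wrist camera it gives the pose at the moment of the call.
- order.sign_off(): hands the job in; it is judged then, once.
The state is a dict: "clock": time; "q": joint angles; "dq": joint speeds; "effort": joint torques, N m; "tcp_pos": TCP position; "tool_rot": TCP orientation; "ft_force": force on the tool from outside, world axes, zero at the start; "wrist_torque": the same for the moment, N m; "opening": finger opening in m; "gripper_force": force on a finger pad.
Only numpy, scipy, OpenCV 4.12 (cv2) and the standard library are available. Lean on these libraries where they do the work, as an engineer would, in place of code of your own. Each camera call takes 0.05 s, during which the arm holds its last target. There are 200 camera calls.

## Working session

There is one attempt and no reset: what is moved stays moved. The work goes in short steps, Python scripts to look and compute and a shell command to move; the robot and the scene stay as the last step left them, time stands still between calls to the robot, and variables do not carry over. Pictures are saved under pics/ and viewed, at most 14 in all, crops included, and the job is handed in when it is done.

```bash
mkdir -p pics; python3 - <<'E'
from station import *
import cv2,numpy as np
s=bot.read_state();print(s)
for n in("top","side"):
    im,d=get_image(n);cv2.imwrite(f"pics/{n}0.png",im);np.savez(f"pics/{n}0.npz",im=im,d=d)
    c=calibration(n);print(n,c)
E
```

```text
{'clock': 0.0, 'q': array([-1.21398901e+00,  2.38778237e-01, -1.42431776e-02,  1.31920703e+00,
       -9.34980949e-06,  1.57083184e+00]), 'dq': array([-0.00091592, -0.00066096,  0.00023339,  0.00254233,  0.00013302,
       -0.00109336]), 'effort': array([ 1.30817542e-03, -5.38776612e+01,  3.46436441e+01,  1.83888897e-02,
        2.51485574e-06,  1.50570048e-05]), 'tcp_pos': array([ 0.18323131, -0.49155814,  0.23868327]), 'tool_rot': array([-3.09035451e+00, -5.57198570e-01,  4.13512355e-04]), 'ft_force': array([0.59434528, 0.89134348, 0.70842643]), 'wrist_torque': array([-0.0238892 ,  0.04454431, -0.05060332]), 'gripper_force': 0.0, 'opening': 0.08572543810003798}
top {'camera_matrix': array([[497.69425777,   0.        , 319.0775817 ],
       [  0.        , 497.69425777, 200.83949303],
       [  0.        ,   0.        ,   1.        ]]), 'R': array([[-0.00518013, -0.99998209,  0.00299605],
       [-0.99614891,  0.00489799, -0.08754056],
       [ 0.08752432, -0.00343798, -0.99615645]]), 't': array([-0.08251745,  0.58942403,  1.30552679])}
side {'camera_matrix': array([[385.97095664,   0.        , 320.54552983],
       [  0.        , 385.97095664, 203.94086081],
       [  0.        ,   0.        ,   1.        ]]), 'R': array([[-0.97436684, -0.22397305, -0.02110319],
       [-0.07077867,  0.39424705, -0.91627487],
       [ 0.21354075, -0.89129419, -0.39999377]]), 't': array([0.58309109, 0.12747812, 0.93221692])}
```

View pics/top0.png

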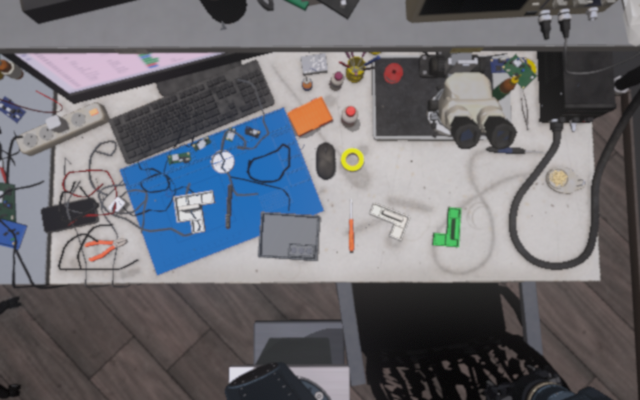

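View pics/side0.png

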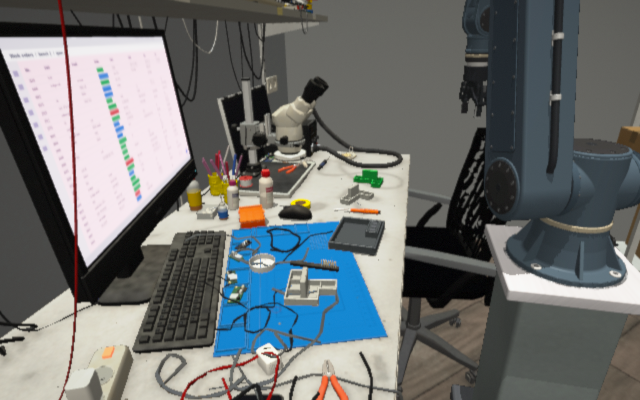

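Top view candidates: a white L at (389,222), which is the small bin; a white six-cell bin at (193,211), the large bin; and a green L at (450,228), the decoy. The tray is at (290,236), with its block at lower right (303,251). The brush is at (230,202), the screwdriver at (351,228), the tin at (222,161) and the tape at (352,159). I'll measure these and check a close crop.

```bash
cat > h.py <<'E'
import numpy as np,cv2
from scipy.spatial.transform import Rotation as Ro
def ray(c,uv,z):
    uv=np.atleast_2d(uv).astype(float);K=c["camera_matrix"];R=c["R"];t=c["t"]
    d=np.c_[uv,np.ones(len(uv))]@np.linalg.inv(K).T@R
    o=-R.T@t
    return o+d*((z-o[2])/d[:,2])[:,None]
def world(c,d):
    v,u=np.indices(d.shape);K=c["camera_matrix"]
    P=np.stack([(u-K[0,2])/K[0,0]*d,(v-K[1,2])/K[1,1]*d,d],-1)
    return (P-c["t"])@c["R"]
def goto(s,p,yaw_closing,ref=None):
    "shift (tool axes /0.25) and z turn (/60deg) to reach p with tool y along yaw, pointing down"
    T=Ro.from_rotvec(s["tool_rot"] if ref is None else ref[1]);o=s["tcp_pos"] if ref is None else ref[0]
    y=np.array([np.cos(yaw_closing),np.sin(yaw_closing),0]);out=[]
    for sg in(1,-1):
        G=Ro.from_matrix(np.c_[np.cross(sg*y,[0,0,-1]),sg*y,[0,0,-1]])
        out.append((T.inv()*G).as_rotvec(degrees=True)/60)
    r=min(out,key=np.linalg.norm)
    return np.round(r,4),np.round(T.inv().apply(np.array(p)-o)/.25,4)
E
python3 - <<'E'
from h import *
from station import calibration,bot
f=np.load("pics/top0.npz");im,d=f["im"],f["d"];c=calibration("top")
for n,uv,z in(("small",(389,222),.018),("large",(193,211),.02),("tray",(290,236),.026),("green",(450,228),.018),("block",(303,251),.026)):print(n,ray(c,uv,z).round(3))
W=world(c,d)
m=(W[...,2]>.035)&(W[...,2]<.07)
for n,(u,v) in(("small",(389,222)),("large",(193,211)),("tray",(290,236))):
    mm=np.zeros_like(m);mm[v-30:v+30,u-30:u+30]=1;mm&=m
    P=W[mm];print(n,mm.sum(),P.mean(0).round(4) if len(P) else 0)
cv2.imwrite("pics/c0.png",cv2.resize(im[140:290,130:490],None,fx=2.2,fy=2.2,interpolation=cv2.INTER_CUBIC))
s=bot.read_state();print(Ro.from_rotvec(s["tool_rot"]).as_matrix().round(3))
cw=calibration("wrist");R=cw["R"];print((-R.T@cw["t"]).round(3),R.round(3),cw["camera_matrix"][0])
E
```

```text
small [[ 0.532 -0.273  0.018]]
large [[0.564 0.253 0.02 ]]
tray [[ 0.496 -0.008  0.026]]
green [[ 0.515 -0.436  0.018]]
block [[ 0.456 -0.042  0.026]]
small 106 [ 0.5495 -0.2803  0.0465]
large 110 [0.5736 0.2552 0.0494]
tray 0 0
[[ 0.937  0.349 -0.   ]
 [ 0.349 -0.937  0.001]
 [ 0.    -0.001 -1.   ]]
[ 0.245 -0.468  0.372] [[ 0.349 -0.937 -0.002]
 [-0.904 -0.337  0.262]
 [-0.246 -0.09  -0.965]] [307.43036721   0.         320.32894388]
```

View pics/c0.png

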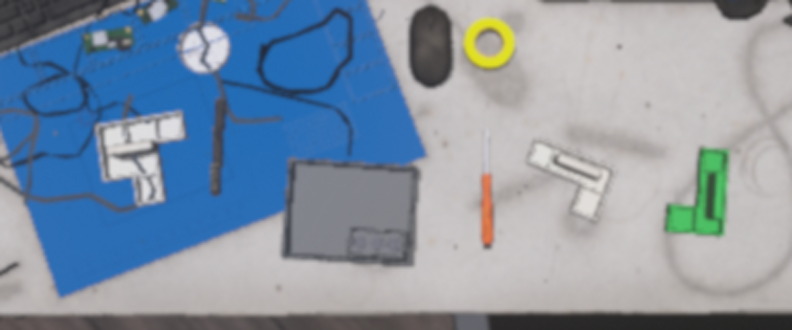

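The crop confirms it. The white L has a slot-like grip bar at (577,168) and is the small bin, turned about -25°. The green one at (712,195) is the decoy. The white six-cell bin at (140,155) on the mat is the large bin, turned about -85° from seated. Next I'll get a closer view of the small bin from the wrist camera.

```bash
python3 -m handwheel '[[0,0,-0.75,1,-0.16,0,-1],[0,0,-0.75,1,-0.16,0,-1],[0,0,-0.75,1,-0.16,0,-1],[0,0,-0.75,1,-0.16,0,-1],[0,0,-0.75,1,-0.16,0,-1],[0,0,-0.75,1,-0.16,0,-1],[0,0,-0.75,1,-0.16,0,-1]]'
python3 -m handwheel '[[0,0,0,0.53,0.31,0,-1],[0,0,0,0.53,0.31,0,-1],[0,0,0,0.53,0.31,0,-1],[0,0,0,0.53,0.31,0,-1],[0,0,0,0.53,0.31,0,-1],[0,0,0,0.53,0.31,0,-1]]'
cat >> h.py <<'E'
def snap(tag):
    from station import get_image,calibration,bot
    s=bot.read_state();c=calibration("wrist");im,d=get_image("wrist")
    cv2.imwrite(f"pics/{tag}.png",im);np.savez(f"pics/{tag}.npz",im=im,d=d,tcp=s["tcp_pos"],rot=s["tool_rot"],**c)
    return s,c,im,d
E
python3 -c "
from h import *
s,c,im,d=snap('w1');print(s['tcp_pos'],s['q'],s['clock'])"
```

```text
clock: 0.68
tcp_pos: [0.4085, -0.3638, 0.2387]
tool_rot: [-2.632, -1.714, -0.003]
ft_force: [-0.3, 0.5, 0.1]
opening: 0.0849
gripper_force: 0.0
clock: 1.18
tcp_pos: [0.5301, -0.2775, 0.2384]
tool_rot: [-2.64, -1.701, 0.001]
ft_force: [-0.0, 0.1, 0.8]
opening: 0.0849
gripper_force: 0.0
[ 0.5300625  -0.27753618  0.23840088] [-4.82316545e-01  3.67380974e-01  1.69687056e-01  1.37460662e+00
 -5.12541017e-05  1.51425288e+00] 1.1833
```

View pics/w1.png

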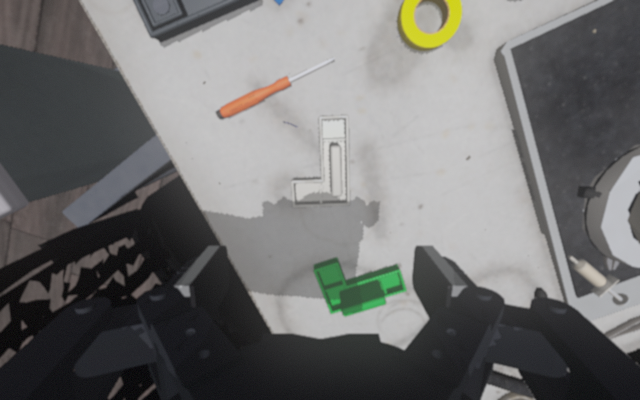

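Wrist view: the small bin is at (325,165) with its bar at (335,168). The green decoy at (355,285) and the screwdriver at (275,88) are both clear. Now I'll measure the bar.

```bash
cat >> h.py <<'E'
def bar(tag,uv,r,ztop,zmin=None):
    f=np.load(f"pics/{tag}.npz");W=world(f,f["d"]);u,v=uv
    m=np.zeros(f["d"].shape,bool);m[v-r:v+r,u-r:u+r]=1
    m&=(W[...,2]>(zmin or ztop-.006))&(W[...,2]<ztop+.02)&(f["d"]>0)
    ys,xs=np.nonzero(m);P=W[m];print("n",len(P),"z",np.percentile(P[:,2],[5,50,95]).round(4))
    Q=ray(f,np.c_[xs,ys],ztop)[:,:2]
    (c,(w,h),a)=cv2.minAreaRect((Q*1000).astype(np.float32))
    e=np.linalg.eigh(np.cov(Q.T))[1][:,1]
    print("bar mean",Q.mean(0).round(4),"rect",np.round(c,1),np.round((w,h),1),round(a,1),"pca deg",np.degrees(np.arctan2(e[1],e[0])).round(2))
    return Q,m,W,f
E
python3 - <<'E'
from h import *
Q,m,W,f=bar("w1",(325,165),55,.048)
# floor, wall heights, and bin outline
g=cv2.cvtColor(f["im"],cv2.COLOR_BGR2GRAY)
print("desk z",np.median(W[200:206,395:405,2]))
u,v=325,165;M=np.zeros(g.shape,np.uint8);M[105:215,280:360]=1
w=(M>0)&(W[...,2]>.012)&(W[...,2]<.024);ys,xs=np.nonzero(w)
O=ray(f,np.c_[xs,ys],.018)[:,:2];(c,s,a)=cv2.minAreaRect((O*1000).astype(np.float32));print(len(O),c,s,a)
E
```

```text
n 562 z [0.0444 0.0465 0.0479]
bar mean [ 0.549  -0.2743] rect [ 548.5 -274.7] [54.  11.6] 66.6 pca deg 67.51
desk z -0.0010533084407136435
1150 (534.2948608398438, -263.8284912109375) (105.75723266601562, 68.64461517333984) 66.9797592163086
```

```bash
python3 - <<'E'
from h import *
from station import bot
s=bot.read_state();R=Ro.from_rotvec(s["tool_rot"]).as_matrix();print(np.degrees(np.arctan2(R[1,1],R[0,1])))
print(goto(s,(.5,0,.238),np.radians(-3)))
E
```

```text
-24.479990786893314
(array([-1.40e-03, -1.00e-04, -3.58e-01]), array([ 0.9649, -0.5674,  0.0033]))
```

```bash
python3 -m handwheel '[[0,0,-0.36,0.96,-0.57,0,-1],[0,0,-0.36,0.96,-0.57,0,-1],[0,0,-0.36,0.96,-0.57,0,-1],[0,0,-0.36,0.96,-0.57,0,-1],[0,0,-0.36,0.96,-0.57,0,-1],[0,0,-0.36,0.96,-0.57,0,-1],[0,0,-0.36,0.96,-0.57,0,-1],[0,0,-0.36,0.96,-0.57,0,-1]]'
python3 - <<'E'
from h import *
s,c,im,d=snap('w2');print(s['tcp_pos'],s['q'],s['clock'])
print(goto(s,(.5487,-.2745,.13),np.radians(-23)))
E
```

```text
clock: 1.9
tcp_pos: [0.4978, 0.0017, 0.2397]
tool_rot: [-2.275, -2.165, -0.001]
ft_force: [0.9, -0.1, -0.2]
opening: 0.0854
gripper_force: 0.0
[0.49780684 0.00169305 0.23970817] [ 2.65002833e-03  1.91445831e-01 -7.37939658e-02  1.30556593e+00
  1.25114928e-03  1.62280791e+00] 1.9
(array([-3.000e-04, -1.200e-03,  3.362e-01]), array([-1.0939,  0.2579,  0.4374]))
```

View pics/w2.png

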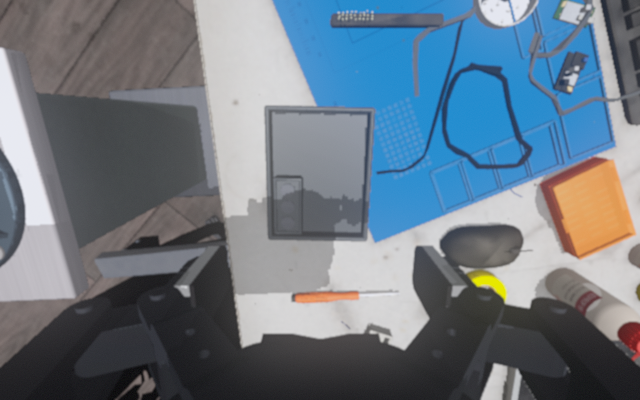

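The tray spans roughly (265–375, 105–240), with its block at (288,205). I'll measure the rim.

```bash
cat >> h.py <<'E'
def tray(tag,box):
    f=np.load(f"pics/{tag}.npz");W=world(f,f["d"]);u0,u1,v0,v1=box
    m=np.zeros(f["d"].shape,bool);m[v0:v1,u0:u1]=1
    m&=(W[...,2]>.019)&(W[...,2]<.034)&(f["d"]>0)
    n,l,st,_=cv2.connectedComponentsWithStats(m.astype(np.uint8));m=l==1+st[1:,4].argmax()
    ys,xs=np.nonzero(m);O=ray(f,np.c_[xs,ys],.026)[:,:2]*1000
    c,s,a=cv2.minAreaRect(O.astype(np.float32));print(m.sum(),np.round(c,1),np.round(s,1),round(a,2),"zmed",np.median(W[m][:,2]).round(4))
    # edge fits: outermost points per side
    th=np.radians(a if abs(a)<45 else a-90);e=np.array([[np.cos(th),np.sin(th)],[-np.sin(th),np.cos(th)]])
    L=(O-np.array(c))@e.T
    for ax,half in((0,61),(1,79)):
        for sg in(-1,1):
            o=1-ax;b=np.round(L[:,o]/4);pts=[]
            for k in np.unique(b):
                q=L[b==k]
                if abs(k*4)<half_o(o)-8: j=(q[:,ax]*sg).argmax();pts.append(q[j])
            p=np.array(pts);fit=np.polyfit(p[:,o],p[:,ax],1);print("side",ax,sg,"pos",np.median(p[:,ax]).round(2),"tilt deg",np.degrees(np.arctan(fit[0])*(1 if ax==1 else -1)).round(2))
    return np.array(c),th,f,W
def half_o(o):return 61 if o==0 else 79
E
python3 - <<'E'
from h import *
c,th,f,W=tray("w2",(250,395,90,255));print(np.degrees(th))
c2,th2,_,_=tray("w2",(262,380,100,245))
Q=ray(f,[(288,205)],.026);print("block",Q)
E
```

```text
4226 [495.4   1.1] [156.4 120.7] 86.03 zmed 0.0241
side 0 -1 pos -59.8 tilt deg -0.01
side 0 1 pos 59.92 tilt deg -0.05
side 1 -1 pos -77.59 tilt deg 0.09
side 1 1 pos 77.72 tilt deg -0.1
-3.9673614501953125
4226 [495.4   1.1] [156.4 120.7] 86.03 zmed 0.0241
side 0 -1 pos -59.8 tilt deg -0.01
side 0 1 pos 59.92 tilt deg -0.05
side 1 -1 pos -77.59 tilt deg 0.09
side 1 1 pos 77.72 tilt deg -0.1
block [[ 0.45800731 -0.03095321  0.026     ]]
```

```bash
python3 -m handwheel '[[0,0,0.336,-0.99,0.25,0.3,-1],[0,0,0.336,-0.99,0.25,0.3,-1],[0,0,0.336,-0.99,0.25,0.3,-1],[0,0,0.336,-0.99,0.25,0.3,-1],[0,0,0.336,-0.99,0.25,0.3,-1],[0,0,0.336,-0.99,0.25,0.3,-1],[0,0,0.336,-0.99,0.25,0.3,-1],[0,0,0.336,-0.99,0.25,0.3,-1]]'
python3 - <<'E'
from h import *
from station import bot
s=bot.read_state()
print(goto(s,(.5487,-.2745,.029),np.radians(-23)))
E
```

```text
clock: 2.62
tcp_pos: [0.5475, -0.2568, 0.1623]
tool_rot: [-2.626, -1.722, 0.003]
ft_force: [-0.8, 0.9, 0.3]
opening: 0.0851
gripper_force: 0.0
(array([-0.002 ,  0.0008, -0.0079]), array([-0.0625,  0.0336,  0.5333]))
```

```bash
python3 -m handwheel '[[0,0,-0.008,-0.0625,0.0336,0.2,-1],[0,0,-0.008,-0.0625,0.0336,0.3,-1],[0,0,-0.008,-0.0625,0.0336,0.4,-1],[0,0,-0.008,-0.0625,0.0336,0.48,-1],[0,0,-0.008,-0.0625,0.0336,0.533,-1],[0,0,-0.008,-0.0625,0.0336,0.533,-1],[0,0,-0.008,-0.0625,0.0336,0.533,-1]]'
python3 - <<'E'
from h import *
from station import bot
s=bot.read_state()
print(goto(s,(.5487,-.2745,.029),np.radians(-23)))
E
```

```text
clock: 3.2
tcp_pos: [0.5497, -0.2694, 0.0311]
tool_rot: [-2.614, -1.741, 0.001]
ft_force: [0.2, -0.6, 0.4]
opening: 0.085
gripper_force: 0.0
(array([-0.0012, -0.0001,  0.0053]), array([-0.0202,  0.0042,  0.0086]))
```

```bash
python3 -m handwheel '[[0,0,0,-0.02,0.004,0.008,-1],[0,0,0,-0.02,0.004,0.008,-1],[0,0,0,-0.02,0.004,0.008,0],[0,0,0,-0.02,0.004,0.008,1],[0,0,0,-0.02,0.004,0.008,1],[0,0,0,-0.02,0.004,0.008,1],[0,0,0,-0.02,0.004,0.008,1],[0,0,0,-0.02,0.004,0.008,1]]'; python3 -m handwheel '[[0,0,0,0,0,0,1],[0,0,0,0,0,0,1],[0,0,0,0,0,0,1],[0,0,0,0,0,0,1]]'
```

```text
clock: 3.87
tcp_pos: [0.5496, -0.2742, 0.0291]
tool_rot: [-2.614, -1.742, -0.0]
ft_force: [-1.6, 0.6, 0.7]
opening: 0.0126
gripper_force: 1.4
clock: 4.2
tcp_pos: [0.5497, -0.2743, 0.0292]
tool_rot: [2.614, 1.742, 0.0]
ft_force: [-0.3, 0.8, 3.0]
opening: 0.011
gripper_force: 58.8
```

```bash
python3 -m handwheel '[[0,0,0,0,0,-0.12,1],[0,0,0,0,0,-0.27,1],[0,0,0,0,0,-0.4,1],[0,0,0,0,0,-0.4,1]]'; python3 -m handwheel '[[0,0,-0.312,0.89,-0.46,0,1],[0,0,-0.312,0.89,-0.46,0,1],[0,0,-0.312,0.89,-0.46,0,1],[0,0,-0.312,0.89,-0.46,0,1],[0,0,-0.312,0.89,-0.46,0,1],[0,0,-0.312,0.89,-0.46,0,1],[0,0,-0.312,0.89,-0.46,0,1],[0,0,-0.312,0.89,-0.46,0,1]]';  python3 -m handwheel '[[0,0,0,0,0,0,1],[0,0,0,0,0,0,1]]'
python3 - <<'E'
from h import *
s,c,im,d=snap('w3');print(s['tcp_pos'],s['q'],s['opening'])
R=Ro.from_rotvec(s["tool_rot"]).as_matrix();print(R.round(4))
E
```

```text
clock: 4.53
tcp_pos: [0.5522, -0.2756, 0.1353]
tool_rot: [2.608, 1.738, 0.007]
ft_force: [0.7, -0.3, -0.8]
opening: 0.0111
gripper_force: 58.9
clock: 5.2
tcp_pos: [0.5285, -0.0225, 0.1286]
tool_rot: [-2.291, -2.149, 0.001]
ft_force: [0.1, -0.7, -2.0]
opening: 0.0112
gripper_force: 59.0
clock: 5.37
tcp_pos: [0.5291, -0.0256, 0.1287]
tool_rot: [-2.297, -2.143, 0.001]
ft_force: [0.2, -0.8, -2.0]
opening: 0.0109
gripper_force: 59.0
[ 0.52907475 -0.02558853  0.12872023] [-4.81974589e-02  3.07428216e-01 -2.10255607e-01  1.05351594e+00
 -2.29685159e-04  1.59190440e+00] 0.010922632164644867
[[ 6.920e-02  9.976e-01 -4.000e-04]
 [ 9.976e-01 -6.930e-02 -2.000e-04]
 [-2.000e-04 -4.000e-04 -1.000e+00]]
```

View pics/w3.png

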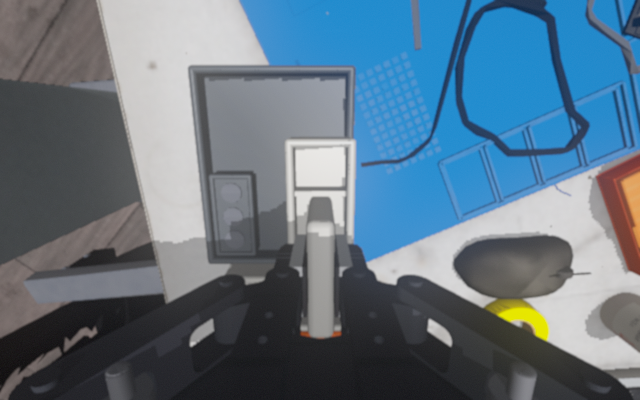

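The small bin is held level over the tray, far corners at (286,140) and (354,140). The tray rim is visible at (190–355, 67–265). I'll measure both in this same view.

```bash
cat >> h.py <<'E'
def held(tag,box,zlo,zhi,zp):
    f=np.load(f"pics/{tag}.npz");W=world(f,f["d"]);u0,u1,v0,v1=box
    m=np.zeros(f["d"].shape,bool);m[v0:v1,u0:u1]=1
    m&=(W[...,2]>zlo)&(W[...,2]<zhi)&(f["d"]>0)
    ys,xs=np.nonzero(m);O=ray(f,np.c_[xs,ys],zp)[:,:2];R=Ro.from_rotvec(f["rot"]).as_matrix()
    L=(O-f["tcp"][:2])@R[:2,:2]*1000  # tool x,y (mm)
    return L,W[m],f
E
python3 - <<'E'
from h import *
f=np.load("pics/w3.npz");zp=f["tcp"][2]-.011
L,P,f=held("w3",(260,380,120,230),zp-.006,zp+.006,zp)
print(len(L),"z",np.median(P[:,2])-f["tcp"][2])
x,y=L.T
print("far",np.percentile(x,[97,99,100]))
b=np.round(x/3);r=[(k*3,y[b==k].min(),y[b==k].max()) for k in np.unique(b) if (b==k).sum()>5]
r=np.array(r);print(r[:, :].round(1))
print("tilt",np.degrees(np.polyfit(r[2:-2,0],r[2:-2,1],1)[0]),np.degrees(np.polyfit(r[2:-2,0],r[2:-2,2],1)[0]))
W=world(f,f["d"])
E
python3 - <<'E'
from h import *
f=np.load("pics/w3.npz");W=world(f,f["d"])
m=(W[...,2]>.016)&(W[...,2]<.034);m[:50]=0;m[270:]=0;m[:,:180]=0;m[:,365:]=0
ys,xs=np.nonzero(m);O=ray(f,np.c_[xs,ys],.026)[:,:2]*1000
th=np.radians(-3.97);e=np.array([[np.cos(th),np.sin(th)],[-np.sin(th),np.cos(th)]])
L=(O-[495.4,1.1])@e.T
k=np.abs(L[:,0])<50;print("top y",[np.max(L[k&(abs(L[:,0]-a)<8),1]).round(1) for a in(-40,-20,0,20,40)])
print("left x",[np.min(L[abs(L[:,1]-a)<8,0]).round(1) for a in(-60,-40,0,30,60)])
print("right x",[np.max(L[abs(L[:,1]-a)<4,0]).round(1) for a in(45,55,60,65)])
E
```

```text
2506 z -0.01281127516535678
far [56.22217994 56.67484977 56.6790224 ]
[[ 12.  -16.2  16.4]
 [ 15.  -16.6  16.3]
 [ 18.  -16.6  16.2]
 [ 21.  -16.5  16.6]
 [ 24.  -16.4  16.6]
 [ 27.  -16.3  16.5]
 [ 30.  -16.6  16.4]
 [ 33.  -16.6  16.3]
 [ 36.  -16.5  16.2]
 [ 39.  -16.4  16.6]
 [ 42.  -16.3  16.5]
 [ 45.  -16.7  16.4]
 [ 48.  -16.6  16.3]
 [ 51.  -16.5  16.3]
 [ 54.  -16.5  16.2]
 [ 57.  -15.9  16.1]]
tilt -0.18824673313356155 -0.1528586291556783
top y [np.float64(77.2), np.float64(77.2), np.float64(77.2), np.float64(77.2), np.float64(77.2)]
left x [np.float64(-59.6), np.float64(-59.6), np.float64(-59.6), np.float64(-59.6), np.float64(-59.6)]
right x [np.float64(60.4), np.float64(60.1), np.float64(60.6), np.float64(60.6)]
```

```bash
python3 -m handwheel '[[0,0,0,0.006,0.003,0.08,1],[0,0,0,0.006,0.003,0.17,1],[0,0,0,0.006,0.003,0.24,1],[0,0,0,0.006,0.003,0.27,1],[0,0,0,0.006,0.003,0.27,1],[0,0,0,0.006,0.003,0.27,1],[0,0,0,0.006,0.003,0.27,1]]'; python3 -c "
from h import *
from station import bot
s=bot.read_state();print(goto(s,(.5299,-.0242,.037),np.radians(-3.97)),s['ft_force'])"
```

```text
clock: 6.0
tcp_pos: [0.5307, -0.0238, 0.0625]
tool_rot: [2.296, 2.143, 0.002]
ft_force: [0.4, 0.1, 0.1]
opening: 0.0108
gripper_force: 58.9
(array([ 0.0013, -0.0001,  0.0001]), array([-0.002 , -0.0032,  0.1021])) [0.35043324 0.05565633 0.08738676]
```

```bash
python3 -m handwheel '[[0,0,0,-0.002,-0.003,0.02,1],[0,0,0,-0.002,-0.003,0.035,1],[0,0,0,-0.002,-0.003,0.05,1],[0,0,0,-0.002,-0.003,0.06,1],[0,0,0,-0.002,-0.003,0.06,1]]';python3 -m handwheel '[[0,0,0,0,0,0.01,1],[0,0,0,0,0,0.02,1],[0,0,0,0,0,0.03,1],[0,0,0,0,0,0.036,1],[0,0,0,0,0,0.04,1],[0,0,0,0,0,0.042,1],[0,0,0,0,0,0.042,1]]'
```

```text
clock: 6.42
tcp_pos: [0.5287, -0.0236, 0.046]
tool_rot: [-2.295, -2.144, 0.001]
ft_force: [-0.6, -0.5, -1.1]
opening: 0.0108
gripper_force: 58.9
clock: 7.0
tcp_pos: [0.5291, -0.0237, 0.0371]
tool_rot: [2.296, 2.144, 0.001]
ft_force: [-4.6, -0.3, 13.9]
opening: 0.0112
gripper_force: 61.4
```

```bash
python3 -m handwheel '[[0,0,0,0,0,0,0],[0,0,0,0,0,0,0],[0,0,0,0,0,0,0],[0,0,0,0,0,-0.1,-0.5],[0,0,0,0,0,-0.3,-1],[0,0,0,0,0,-0.5,-1],[0,0,0,0,0,-0.7,-1],[0,0,0,0,0,-0.8,-1]]'; python3 -m handwheel '[[0,0,0,0,0,-0.05,-1],[0,0,0,0,0,-0.05,-1]]'; python3 -c "
from h import *
s,c,im,d=snap('w4');cv2.imwrite('pics/w4c.png',cv2.resize(im[80:300,180:460],None,fx=2.5,fy=2.5))
print(goto(s,(.565,.245,.24),np.radians(5)))"
```

```text
clock: 7.67
tcp_pos: [0.5287, -0.0237, 0.2297]
tool_rot: [-2.296, -2.144, 0.0]
ft_force: [0.8, -0.3, -0.2]
opening: 0.0853
gripper_force: 0.0
clock: 7.83
tcp_pos: [0.5311, -0.0238, 0.2443]
tool_rot: [2.292, 2.141, 0.008]
ft_force: [-0.6, -0.7, -1.6]
opening: 0.0854
gripper_force: 0.0
(array([ 0.0067,  0.0003, -0.1486]), array([1.082 , 0.0619, 0.0179]))
```

View pics/w4c.png

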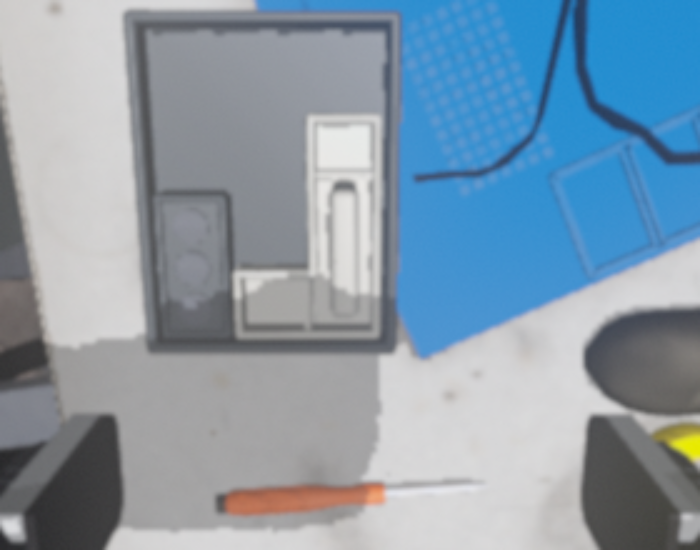

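The small bin sits in the tray, crop (235–380, 115–340), with clearance to walls and block. Next is the large bin.

```bash
python3 -m handwheel '[[0,0,-0.15,1,0.06,0.02,-1],[0,0,-0.15,1,0.06,0.02,-1],[0,0,-0.15,1,0.06,0.02,-1],[0,0,-0.15,1,0.06,0.02,-1],[0,0,-0.15,1,0.06,0.02,-1],[0,0,-0.15,1,0.06,0.02,-1],[0,0,-0.15,1,0.06,0.02,-1],[0,0,-0.15,1,0.06,0.02,-1]]'; python3 -m handwheel '[[0,0,0,0,0,0,-1],[0,0,0,0,0,0,-1]]'; python3 -c "
from h import *
f=np.load('pics/w4.npz');W=world(f,f['d'])
g=f['im'].min(2)>150
m=np.zeros(g.shape,bool);m[120:220,268:336]=1;m&=(W[...,2]<.034)&(W[...,2]>.018)&(f['im'].min(2)>105)
O=ray(f,np.argwhere(m)[:,::-1],.026)[:,:2]*1000;th=np.radians(-3.97);e=np.array([[np.cos(th),np.sin(th)],[-np.sin(th),np.cos(th)]]);L=(O-[495.4,1.1])@e.T
print('small wall z',np.median(W[m][:,2]),'ext',L.min(0),L.max(0))
s,c,im,d=snap('w5');print(s['tcp_pos'],s['q'])"
```

```text
clock: 8.55
tcp_pos: [0.5603, 0.2267, 0.2324]
tool_rot: [-2.115, -2.32, 0.006]
ft_force: [-0.2, -0.7, -0.5]
opening: 0.0854
gripper_force: 0.0
clock: 8.72
tcp_pos: [0.5607, 0.2236, 0.2343]
tool_rot: [-2.121, -2.316, 0.003]
ft_force: [-0.7, -0.4, -0.0]
opening: 0.0852
gripper_force: 0.0
small wall z 0.024291347466578003 ext [-23.02765512 -71.10199712] [56.18837722 34.25366939]
[0.56074001 0.22356647 0.2342556 ] [ 3.79459633e-01  3.78211918e-01  1.75718307e-01  1.37020278e+00
 -1.52186925e-04  1.86237459e+00]
```

View pics/w5.png

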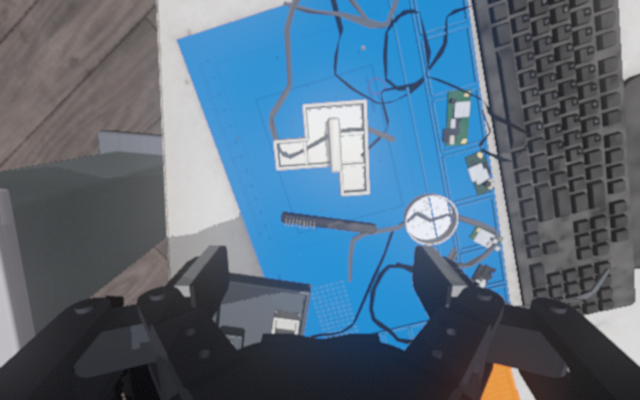

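The large bin is at (275–370, 100–195) with its bar at (334,145). The brush (328,222) and tin (431,219) are clear of the fingers.

```bash
python3 - <<'E'
from h import *
from station import bot
Q,m,W,f=bar("w5",(322,148),60,.051)
M=np.zeros(m.shape,bool);M[92:202,262:378]=1
w=M&(W[...,2]>.013)&(W[...,2]<.027)&(f["im"].min(2)>120)
n,l,st,_=cv2.connectedComponentsWithStats(w.astype(np.uint8));w=l==1+st[1:,4].argmax()
O=ray(f,np.argwhere(w)[:,::-1],.021)[:,:2]
print(w.sum(),np.median(W[w][:,2]),cv2.minAreaRect((O*1000).astype(np.float32)))
c=cv2.minAreaRect((Q*1000).astype(np.float32))[0]
s=bot.read_state();R=Ro.from_rotvec(s["tool_rot"]).as_matrix();print(np.degrees(np.arctan2(R[1,1],R[0,1])),s["tcp_pos"],(f["tcp"]))
E
```

```text
n 631 z [0.0477 0.0499 0.0512]
bar mean [0.572  0.2631] rect [572.1 262.6] [11.9 54.9] 9.3 pca deg 99.34
1561 0.01958923710846981 ((558.8909301757812, 251.156494140625), (105.12550354003906, 105.134521484375), 9.2064790725708)
5.0025564646393015 [0.56093027 0.22336179 0.23471794] [0.56074001 0.22356647 0.2342556 ]
```

```bash
python3 -m handwheel '[[0,0,-0.072,0.153,0.058,0.12,-1],[0,0,-0.072,0.153,0.058,0.28,-1],[0,0,-0.072,0.153,0.058,0.42,-1],[0,0,-0.072,0.153,0.058,0.55,-1],[0,0,-0.072,0.153,0.058,0.62,-1],[0,0,-0.072,0.153,0.058,0.62,-1],[0,0,-0.072,0.153,0.058,0.62,-1],[0,0,-0.072,0.153,0.058,0.62,-1]]'; python3 -c "
from h import *
from station import bot
s=bot.read_state();print(goto(s,(.5721,.2627,.032),np.radians(9.3)))"
```

```text
clock: 9.43
tcp_pos: [0.5733, 0.2637, 0.082]
tool_rot: [2.033, 2.394, 0.003]
ft_force: [-0.4, 0.4, 0.6]
opening: 0.0852
gripper_force: 0.0
(array([ 0.002 , -0.0007,  0.0006]), array([-0.0031, -0.0057,  0.1999]))
```

```bash
python3 -m handwheel '[[0,0,0,-0.002,-0.004,0.08,-1],[0,0,0,-0.002,-0.004,0.15,-1],[0,0,0,-0.002,-0.004,0.2,-1],[0,0,0,-0.002,-0.004,0.2,-1],[0,0,0,-0.002,-0.004,0.2,0],[0,0,0,-0.002,-0.004,0.2,1],[0,0,0,-0.002,-0.004,0.2,1],[0,0,0,-0.002,-0.004,0.2,1]]'; python3 -m handwheel '[[0,0,0,0,0,0,1],[0,0,0,0,0,0,1],[0,0,0,0,0,0,1],[0,0,0,0,0,0,1],[0,0,0,0,0,0,1]]'
```

```text
clock: 10.1
tcp_pos: [0.5721, 0.2637, 0.0316]
tool_rot: [2.031, 2.395, 0.003]
ft_force: [-0.3, 0.5, -0.7]
opening: 0.0387
gripper_force: 0.0
clock: 10.52
tcp_pos: [0.5715, 0.2635, 0.0309]
tool_rot: [2.032, 2.396, 0.001]
ft_force: [-1.0, -0.6, 5.7]
opening: 0.0111
gripper_force: 58.7
```

```bash
python3 -m handwheel '[[0,0,0,0,0,-0.12,1],[0,0,0,0,0,-0.27,1],[0,0,0,0,0,-0.4,1],[0,0,0,0,0,-0.4,1]]'; python3 -m handwheel '[[0,0,-0.9,-0.85,-0.476,0,1],[0,0,-0.9,-0.85,-0.476,0,1],[0,0,-0.9,-0.85,-0.476,0,1],[0,0,-0.9,-0.85,-0.476,0,1],[0,0,-0.9,-0.85,-0.476,0,1],[0,0,-0.9,-0.85,-0.476,0,1],[0,0,-0.9,-0.85,-0.476,0,1],[0,0,-0.9,-0.85,-0.476,0,1]]';  python3 -m handwheel '[[0,0,-0.378,0,0,0,1],[0,0,-0.378,0,0,0,1],[0,0,-0.378,0,0,0,1],[0,0,-0.378,0,0,0,1],[0,0,-0.378,0,0,0,1],[0,0,-0.378,0,0,0,1]]'
python3 - <<'E'
from h import *
s,c,im,d=snap('w6');print(s['tcp_pos'],s['q'],s['opening'])
print(goto(s,(.4887,.0347,.13),np.radians(86.03)))
E
```

```text
clock: 10.85
tcp_pos: [0.5741, 0.2647, 0.1368]
tool_rot: [2.029, 2.393, 0.013]
ft_force: [0.7, 0.2, -2.0]
opening: 0.011
gripper_force: 59.2
clock: 11.52
tcp_pos: [0.4874, 0.0322, 0.13]
tool_rot: [-0.718, -3.058, 0.001]
ft_force: [-0.6, 1.0, -2.0]
opening: 0.011
gripper_force: 59.4
clock: 12.02
tcp_pos: [0.4885, 0.0344, 0.13]
tool_rot: [-0.113, -3.139, -0.0]
ft_force: [0.1, 0.1, -1.5]
opening: 0.0112
gripper_force: 59.4
[0.48846471 0.03435424 0.12997698] [ 7.01542625e-02  2.42832188e-01 -2.99640139e-01  1.02875733e+00
  1.00260624e-04  1.42227164e-01] 0.011161460257383661
(array([ 0.    , -0.0004, -0.0027]), array([-0.0008,  0.0014, -0.0001]))
```

View pics/w6.png

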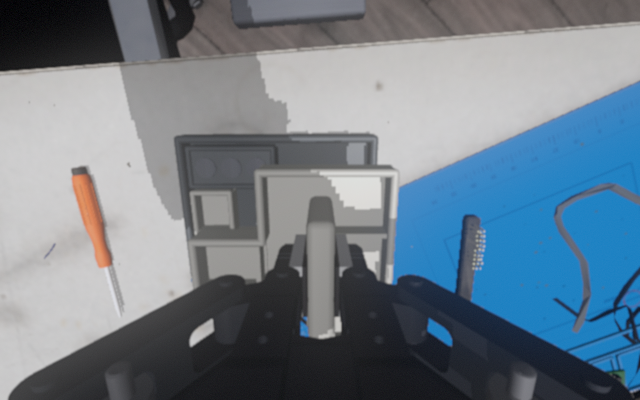

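Orientation is right: the 2x2 part (255–398, 168–280) points at the free -x side, the block is at (230,165), and the small bin is seated at (190–265, 190–280). I'll measure the held offset and the tray in this view.

```bash
python3 - <<'E'
from h import *
f=np.load("pics/w6.npz");zp=f["tcp"][2]-.0099
L,P,f=held("w6",(235,420,150,245),zp-.006,zp+.004,zp)
x,y=L.T;print(len(L),"z",np.median(P[:,2])-f["tcp"][2])
print("far x",[x[abs(y-a)<4].max().round(1) for a in(-25,-10,5,20,30)],"exp 44")
for a in(15,20,25,30,35,39):k=abs(x-a)<1.5;print(a,y[k].min().round(1),y[k].max().round(1))
W=world(f,f["d"]);m=(W[...,2]>.016)&(W[...,2]<.034);m[:120]=0;m[300:]=0;m[:,:165]=0;m[:,395:]=0
O=ray(f,np.argwhere(m)[:,::-1],.026)[:,:2]*1000
th=np.radians(-3.97);e=np.array([[np.cos(th),np.sin(th)],[-np.sin(th),np.cos(th)]]);L=(O-[495.4,1.1])@e.T
print("x min",[L[abs(L[:,1]-a)<5,0].min().round(1) for a in(-60,-30,0,30,60)])
print("y min",[L[abs(L[:,0]-a)<4,1].min().round(1) for a in(-50,-40,-20,0,10)])
print("y max",[L[abs(L[:,0]-a)<3,1].max().round(1) for a in(-55,-50,-45)])
E
```

```text
3203 z -0.011198199563469277
far x [np.float64(42.6), np.float64(42.6), np.float64(42.6), np.float64(42.6), np.float64(42.6)] exp 44
15 -30.7 37.9
20 -30.8 37.8
25 -30.7 37.9
30 -30.9 38.0
35 -30.6 37.8
39 -30.8 38.0
x min [np.float64(-61.4), np.float64(-61.3), np.float64(-61.9), np.float64(-61.8), np.float64(-61.7)]
y min [np.float64(-78.2), np.float64(-78.2), np.float64(-78.2), np.float64(-78.2), np.float64(-78.2)]
y max [np.float64(77.4), np.float64(77.1), np.float64(77.3)]
```

```bash
python3 -m handwheel '[[0,0,0,0.004,0,0.08,1],[0,0,0,0.004,0,0.17,1],[0,0,0,0.004,0,0.24,1],[0,0,0,0.004,0,0.275,1],[0,0,0,0.004,0,0.275,1],[0,0,0,0.004,0,0.275,1],[0,0,0,0.004,0,0.275,1]]'; python3 - <<'E'
from h import *
s,c,im,d=snap('w7');print(s['tcp_pos'],s['ft_force'],s['q'][5])
cv2.imwrite('pics/w7c.png',cv2.resize(im[80:290,150:430],None,fx=2.8,fy=2.8))
print(goto(s,(.4875,.0343,.036),np.radians(86.03)))
E
```

```text
clock: 12.65
tcp_pos: [0.4883, 0.0345, 0.0624]
tool_rot: [0.108, 3.139, 0.0]
ft_force: [-0.3, 0.5, -0.8]
opening: 0.0108
gripper_force: 59.4
[0.48833416 0.03448286 0.06235991] [-0.33693558  0.49248201 -0.79567465] 0.13935074777813458
(array([0.0003, 0.0011, 0.0004]), array([ 0.0034, -0.001 ,  0.1054]))
```

View pics/w7c.png

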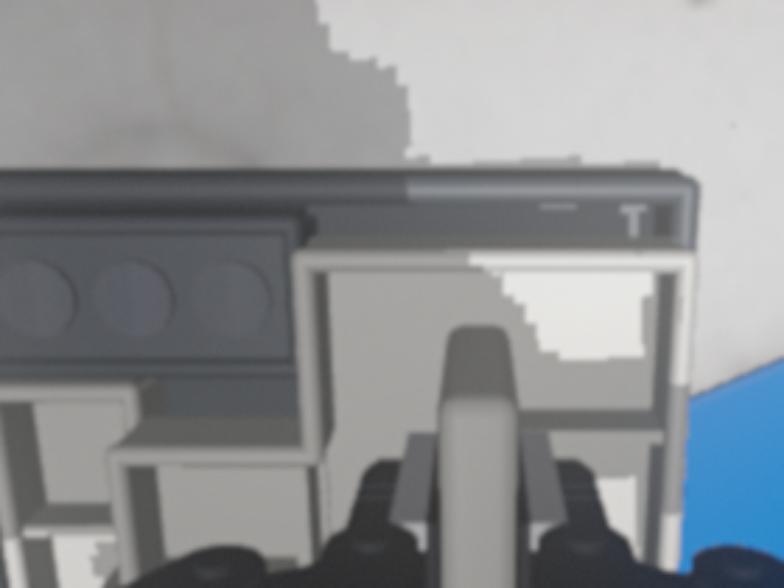

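Crop: the bin's far edge is at row 252, between left (297,255) and right (692,255). The rim outer edge is at row 172, its right outer side at (698,190), and the block's right edge at (305,225). I'll cast these pixels.

```bash
python3 - <<'E'
from h import *
f=np.load("pics/w7.npz");th=np.radians(-3.97);e=np.array([[np.cos(th),np.sin(th)],[-np.sin(th),np.cos(th)]])
px=lambda x,y:(150+x/2.8-.3,80+y/2.8-.3)
zt=f["tcp"][2]-.0099
def loc(x,y,z):return ((ray(f,[px(x,y)],z)[0,:2]*1000-[495.4,1.1])@e.T).round(2)
print("bin far L",loc(297,255,zt),"mid",loc(500,252,zt),"R",loc(692,255,zt)," want x-53 y 1..71")
print("rim far",loc(500,172,.026),loc(200,172,.026),"right",loc(698,190,.026)," nominal -61, 79")
print("block right",loc(305,225,.026),"nominal y~-0 (+-1)")
zs=.026;print("small end",loc(130,385,zs),"nominal -17,-37 corner")
E
```

```text
bin far L [-50.18   2.97] mid [-50.69  37.18] R [-50.17  69.55]  want x-53 y 1..71
rim far [-61.85  37.78] [-61.86 -20.61] right [-58.37  76.56]  nominal -61, 79
block right [-51.52  -0.72] nominal y~-0 (+-1)
small end [-18.19 -38.87] nominal -17,-37 corner
```

```bash
python3 -m handwheel '[[0,0,0,0.003,-0.002,0.02,1],[0,0,0,0.003,-0.002,0.035,1],[0,0,0,0.003,-0.002,0.05,1],[0,0,0,0.003,-0.002,0.06,1],[0,0,0,0.003,-0.002,0.065,1],[0,0,0,0.003,-0.002,0.065,1]]'
```

```text
clock: 13.2
tcp_pos: [0.4862, 0.0343, 0.0468]
tool_rot: [0.107, 3.14, 0.001]
ft_force: [-12.8, 0.9, 29.0]
opening: 0.011
gripper_force: 64.8
```

```bash
python3 -m handwheel '[[0,0,0,0,0,-0.03,1],[0,0,0,0,0,-0.06,1],[0,0,0,0,0,-0.06,1],[0,0,0,0,0,-0.06,1]]'; python3 - <<'E'
from h import *
s,c,im,d=snap('w8');print(s['tcp_pos'],s['ft_force'],s['opening'])
cv2.imwrite('pics/w8c.png',cv2.resize(im[80:290,150:430],None,fx=2.8,fy=2.8))
f=np.load("pics/w8.npz");zp=f["tcp"][2]-.0099
L,P,f=held("w8",(235,420,140,245),zp-.006,zp+.004,zp)
x,y=L.T;print(len(L),"z",np.median(P[:,2])-f["tcp"][2])
print("far x",[x[abs(y-a)<4].max().round(1) for a in(-25,-10,5,20,30)],"exp 44")
for a in(15,25,35,39):k=abs(x-a)<1.5;print(a,y[k].min().round(1),y[k].max().round(1))
for u,v,n in((300,175,'fl'),(385,175,'fr')):
    pass
far=P[x>38];print("far wall z",np.median(far[:,2])-f["tcp"][2],"near",np.median(P[x<20][:,2])-f["tcp"][2])
E
```

```text
clock: 13.53
tcp_pos: [0.4873, 0.034, 0.0605]
tool_rot: [0.107, 3.139, 0.0]
ft_force: [-0.0, 0.6, -1.9]
opening: 0.011
gripper_force: 60.3
[0.48731903 0.03396717 0.06045804] [-0.02810814  0.61651126 -1.91363243] 0.010956883281991566
3120 z -0.011777002331375803
far x [np.float64(42.2), np.float64(42.2), np.float64(42.2), np.float64(42.2), np.float64(42.2)] exp 44
15 -30.7 37.6
25 -30.7 37.8
35 -30.6 37.7
39 -30.4 37.5
far wall z -0.011860131772253486 near -0.011601606027945646
```

View pics/w8c.png

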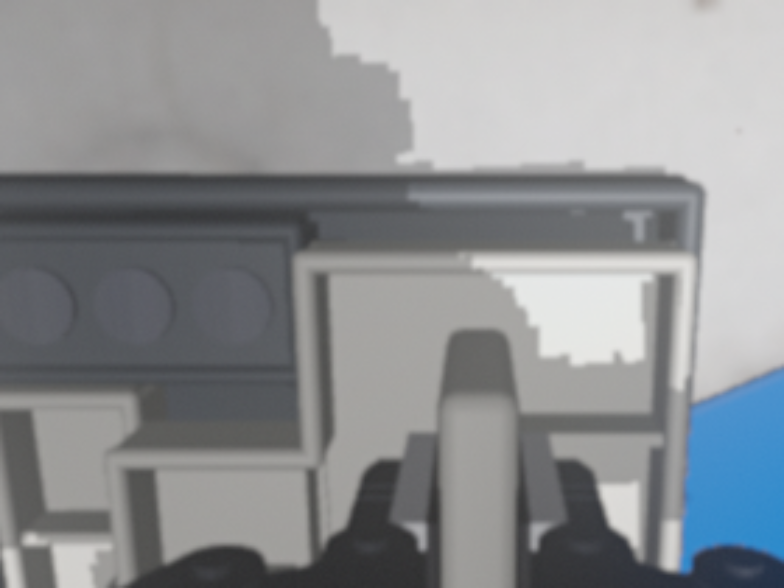

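Still level in the grip, with the push toward -x. I'll shift about 1.4 mm to -x and lower gently.

```bash
python3 -m handwheel '[[0,0,0,0.006,0,0,1],[0,0,0,0.006,0,0.015,1],[0,0,0,0.006,0,0.03,1],[0,0,0,0.006,0,0.04,1],[0,0,0,0.006,0,0.045,1],[0,0,0,0.006,0,0.045,1]]'
```

```text
clock: 14.08
tcp_pos: [0.485, 0.034, 0.0484]
tool_rot: [-0.107, -3.139, 0.0]
ft_force: [0.5, 0.4, -2.1]
opening: 0.0114
gripper_force: 60.3
```

```bash
python3 -m handwheel '[[0,0,0,0,0,0.008,1],[0,0,0,0,0,0.014,1],[0,0,0,0,0,0.02,1],[0,0,0,0,0,0.02,1]]'
```

```text
clock: 14.42
tcp_pos: [0.4853, 0.034, 0.0437]
tool_rot: [-0.107, -3.14, -0.0]
ft_force: [-0.7, 0.5, -2.1]
opening: 0.0111
gripper_force: 60.4
```

Free. I'll lower the rest of the way.

```bash
python3 -m handwheel '[[0,0,0,0,0,0.008,1],[0,0,0,0,0,0.015,1],[0,0,0,0,0,0.021,1],[0,0,0,0,0,0.026,1],[0,0,0,0,0,0.03,1],[0,0,0,0,0,0.03,1]]'
```

```text
clock: 14.92
tcp_pos: [0.4854, 0.034, 0.0364]
tool_rot: [0.107, 3.14, 0.0]
ft_force: [0.4, 0.6, -0.0]
opening: 0.0108
gripper_force: 60.5
```

```bash
python3 -m handwheel '[[0,0,0,0,0,0.003,1],[0,0,0,0,0,0.005,1],[0,0,0,0,0,0.005,1],[0,0,0,0,0,0.005,1]]'
```

```text
clock: 15.25
tcp_pos: [0.4857, 0.034, 0.036]
tool_rot: [0.107, 3.139, 0.0]
ft_force: [-2.3, 0.1, 8.8]
opening: 0.011
gripper_force: 62.1
```

```bash
python3 -m handwheel '[[0,0,0,0,0,0,0],[0,0,0,0,0,0,0],[0,0,0,0,0,0,0],[0,0,0,0,0,-0.1,0],[0,0,0,0,0,-0.3,-0.5],[0,0,0,0,0,-0.5,-1],[0,0,0,0,0,-0.7,-1],[0,0,0,0,0,-0.8,-1]]'; python3 -m handwheel '[[0,0,0,0.2,0,-0.05,-1],[0,0,0,0.2,0,-0.05,-1],[0,0,0,0.2,0,-0.05,-1],[0,0,0,0.2,0,-0.05,-1]]'; python3 - <<'E'
from h import *
s,c,im,d=snap('w9');print(s['tcp_pos'])
W=world(c,d);cv2.imwrite('pics/w9c.png',cv2.resize(im[60:330,150:510],None,fx=2.2,fy=2.2))
m=(W[...,2]>.012)&(W[...,2]<.034);m[:60]=0;m[330:]=0
O=W*1000-[495.4,1.1,0];th=np.radians(-3.97);X=O[...,0]*np.cos(th)+O[...,1]*np.sin(th);Y=-O[...,0]*np.sin(th)+O[...,1]*np.cos(th)
g=im.min(2)
def zz(n,a):k=a&m&(d>0);print(n,k.sum(),np.percentile(W[k][:,2],[50,80,95]).round(4) if k.sum() else '')
zz("rim -x",(X<-57)&(X>-60)&(abs(Y)<70));zz("rim +x",(X>57)&(X<60)&(abs(Y)<70));zz("rim -y",(Y<-75)&(Y>-78)&(abs(X)<50));zz("rim +y",(Y>75)&(Y<78)&(abs(X)<50))
zz("L row0 wall",(X<-49)&(X>-53)&(Y>8)&(Y<66));zz("L +y wall",(Y>66)&(Y<71)&(abs(X)<45));zz("L +x arm end",(X>48)&(X<53)&(Y>42)&(Y<66));zz("L -y arm end",(Y>-35)&(Y<-29)&(X>-12)&(X<12))
zz("S +x wall",(X>48)&(X<53)&(Y>-66)&(Y<30));zz("S -y wall",(Y<-66)&(Y>-71)&(X<48)&(X>-12));zz("S -x end",(X>-18)&(X<-13)&(Y>-66)&(Y<-42))
E
```

```text
clock: 15.92
tcp_pos: [0.4848, 0.034, 0.2289]
tool_rot: [-0.107, -3.14, -0.0]
ft_force: [1.5, 0.3, -0.6]
opening: 0.0851
gripper_force: 0.0
clock: 16.25
tcp_pos: [0.4354, 0.0375, 0.2395]
tool_rot: [0.107, 3.139, 0.0]
ft_force: [1.3, 0.1, -1.1]
opening: 0.0854
gripper_force: 0.0
[0.43543591 0.03750763 0.23946823]
rim -x 346 [0.0248 0.0253 0.0259]
rim +x 194 [0.0246 0.025  0.0255]
rim -y 196 [0.0246 0.0254 0.026 ]
rim +y 175 [0.0246 0.0253 0.0258]
L row0 wall 149 [0.0247 0.0254 0.026 ]
L +y wall 292 [0.0243 0.0252 0.0258]
L +x arm end 132 [0.0222 0.0248 0.0255]
L -y arm end 86 [0.0242 0.0251 0.0256]
S +x wall 164 [0.0232 0.0245 0.0255]
S -y wall 250 [0.0234 0.0246 0.0256]
S -x end 69 [0.0245 0.0251 0.0257]
```

View pics/w9c.png

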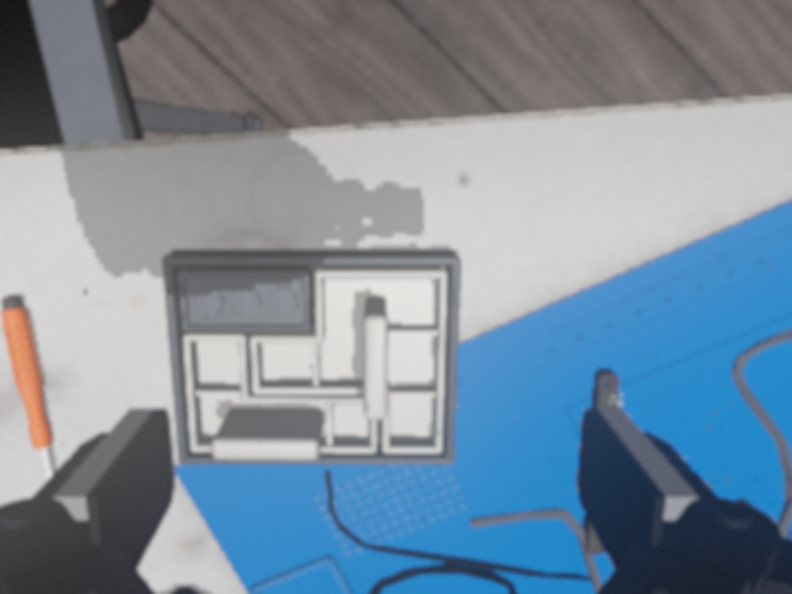

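Both bins are seated: block at (247,300), small bin (185–380, 335–460), large bin (250–445, 270–455). All wall tops match the rim to within about 1 mm. The arm is clear and still, so I'm handing in.

```bash
python3 -c "
from station import order
print(order.sign_off())"
```

```text
the job is handed in; nothing more can be done
None
```

Both bins are seated flat in the tray with their walls flush with the rim, right way up; the brush, screwdriver, tin and tape roll were not touched, and the job was handed in at about 16 s.

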